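# Fill the gas glue gun from its canister

### The arm

A 6-joint arm with a two-finger parallel gripper is mounted at the origin on the work surface. World frame = base frame: x ahead of the robot, y to its left, z up, the work surface at z = 0. Lengths are in mm, angles in rad, forces in N, time in s.
With the tool pointing down it reaches from about 350 to 875 mm from the base axis. Payload 4.2 kg.
Tool frame: the origin (TCP) lies midway between the tips of the shut fingers; the grasp point (between the pads) lies 19 mm behind it; z points along the fingers, y is the direction in which the jaws open and shut (so a half turn about z gives the same grasp; the last joint's range is limited). The gripper opens to 85 mm and grips with 20 to 120 N. Pads are 22 mm wide; open, the fingers measure 114 mm over their backs; the gripper's body (76 mm by 85 mm) begins 54 mm behind the grasp point. The pads swing forward as they close: fully open they stand 13 mm farther back than shut.
Start: joints at [1.408, 0.385, 0.008, 0, -1.194, -0.259], TCP at [255.844, 570.213, 199.612] pointing down, gripper open.
Joint ranges: [-3.14, 3.14], [-1.21, 2.06], [-1.07, 1.41], [-3.16, 2.05], [-2.99, -0.16], [-3.1, 3.1]. Speed limits (rad/s): [2.79, 2.79, 3.14, 3.14, 3.14, 3.14].

### API

Orientations are given as a unit quaternion [x, y, z, w].
In Python, from bench import read_state, get_image, job_done, search_frame, regions_of gives the robot as it stands.
- The arm moves only by the tool servo_tool, never from a script. Its arguments are lists of equal length, an entry for each row: "turn": the turn, a rotation vector about the world's x, y, z in rad, a list of three; "dp": the shift along the world's x, y, z in m, a list of three; "fingers": the finger opening in m, from 0 to 0.0854. In form: {"turn": [[rx, ry, rz], ...], "dp": [[tx, ty, tz], ...], "fingers": [fingers, ...]}. A call has exactly 5 rows; each row shifts and turns the pose as measured when the row begins; what a row does not reach is not made up. A row lasts 1/8 s, in which the tool goes at most 62.5 mm and 10.7 degrees, less where a joint would pass 70% of its speed; a pose out of reach is approached as far as the arm can. A call is refused whole if a number of a shift passes 0.0625 or a number of a turn 0.188, either way. A call with a gripper value outside its range is refused whole. The fingers move at their own pace and stop on an object; the grip force is fixed at half the most. Time passes only in rows, so rows that do not move let the fingers close, or fill a call up. It gives the time, the measured TCP pose, the force and the opening at its end, in the units of the state.
- read_state(): the state, without advancing time (a new reading comes with each control period).
- get_image(name): name is "side" or "top" or "wrist"; returns a dict with "img" (480x640x3 uint8, red, green, blue), "vfov" (degrees; the focal length in pixels is half the picture's height over the tangent of half this angle, whatever the lens; pixels are square), "cx", "cy" (the principal point, pixels), "world_from_camera" (4x4, takes a point from camera to world coordinates); the wrist camera has in their place "mount" (4x4, takes a point from camera to tool coordinates, whose origin is the TCP and whose axes are the flange's). Camera axes: x right, y down, z forward; pixel columns grow to the right and rows downward; lengths in mm; the calibration is good to about 2 mm. A picture is of the moment at which its call begins: read the wrist's pose just before it. There is no depth.
- job_done(): hands the job in, once; it reports no verdict.
Trained networks look in the newest picture that a camera, given by its name, has taken for a name from the list of things; names that differ only in an ending like _2 or _b are one class to them, and where a whole thing is asked for, a point or a joint stands for the part that bears it (a point fixed in the world has none). Each returns a list of dicts, best first, with "score" (0 to 1); they miss things now and then, are a little off and sometimes report something else, mostly with a low value. They report only what shows in the picture. A call takes as long as a camera call. They do not tell look-alikes from the thing itself.
- search_frame(query, camera): "box" ([left, top, width, height] in pixels, round what is visible of it).
- regions_of(query, camera): "region" (480x640 bool, what is visible of it) and "box" ([left, top, width, height] in pixels, round what is visible of it).
The state is a dict: "clock": time; "joints": joint angles; "joint_vel": joint speeds; "joint_efforts": joint torques, N m; "position": TCP position; "ee_rot": TCP orientation; "contact_force": force on the tool from outside, world axes, zero at the start; "wrist_torque": the same for the moment, N m; "gripper_width": finger opening in mm.
Only numpy, scipy, OpenCV 4.12 (cv2) and the standard library are available. Lean on these libraries where they do the work, as an engineer would, in place of code of your own. Each camera call takes 0.05 s, during which the arm holds its last target. There are 200 camera calls.

### The job

Refill the cordless glue gun that is parked in its stand: take the yellow gas canister with the brass coupler out of the tray, press its coupler straight onto the slanting filler nipple in the foot of the gun's handle until it snaps on, then keep pressing so that the sprung filler pin stays pushed well in. Finish while still gripping the canister and pressing it on like that, as if the gas were flowing in; leave the spray can and the other things on the table where they are.

Things in the scene. Friction and masses are not known exactly. Their poses are not given: they have to be found in the camera images.
- canister_center (a point): Middle of the gas canister, on its axis: a yellow can with white and red bands, 40 mm in diameter, 130 mm long, 0.12 to 0.24 kg, lying level in two V saddles with its axis 36 mm above the table. x runs along the can to the brass coupler, 30 mm wide, whose mouth lies 97 mm from here. The can's middle 80 mm are clear of the saddles (30 mm to each side, under 35 mm high): grip it there from above.
- coupler_mouth (a point): Centre of the coupler's open mouth, on the canister's axis, 97 mm from the can's middle; the same axes as the canister. The mouth is a funnel, 22 mm wide, narrowing to a 13 mm throat 5 mm inside; the bore's floor lies 17 mm inside the mouth. To fit, it goes on along the nipple's axis, its +x against the nipple's z; it is past the nipple's balls once the mouth is 7 mm from the nipple's root.
- nipple_root (a point): Root of the filler nipple, on the black foot (50 x 40 mm) of the gun's handle. z is the nipple's axis, out of the handle, always 30 degrees above the horizontal. Brass stem 10 mm in diameter, 18 mm long; four sprung balls 14 mm from the root, 16.5 mm across, take about 10 N to get past. A 6 mm pin sticks out of its tip to 24 mm from the root; the coupler's floor pushes it in after the snap.
- filler_pin (a joint): How far the sprung filler pin is pushed in, in m: 0 out, 0.006 fully in (a hard stop; the mouth is then 1 mm from the root). The spring takes 4 N at the start and 10 N fully in, and pushes the pin out again when let go. The valve is open from 0.0035 on.
- gun_stand: The weighted steel stand, screwed to the table, that holds the dark green glue gun nose-down; foot 170 x 120 mm, origin at the middle of its underside. The nipple lies 86 mm to the -x side of it and 213 mm up; the gun reaches about 275 mm up.
- tray: Grey kit tray fixed to the table, 200 x 210 mm with a 16 mm rim and a 4 mm floor; origin under the middle between its two bays, which lie 50 mm to either side along y, both cans lying along x. Either bay may hold the canister.
- adhesive_center (a point): Middle of the look-alike can of spray glue in the tray's other bay: blue with a white band, the same 40 x 130 mm, with a plain white spray button instead of a coupler. Leave it alone.
- pot: Lime green flower pot with willow twigs, 102 mm wide, pot 98 mm high, twigs to 190 mm; origin under it. Leave it alone.
- egg: Pink egg in a wooden egg cup, 43 mm wide, 82 mm high; origin under it. Leave it alone.
- spool: Spool of red ribbon lying flat, 64 mm wide, 28 mm high; origin under it. Leave it alone.
- jar: Glass jar with glue sticks, 70 mm wide, 80 mm high, sticks to 130 mm; origin under it. Leave it alone.
- brush: Paint brush lying on the table. Leave it alone.
- cone: Pine cone, 46 mm wide, 56 mm high; origin under it. Leave it alone.
There are look-alikes about, which are no part of the job. What is shaped like the part that bears canister_center but green is not meant.

How it is judged (in metres and radians):
On the way:
1. the coupler has snapped onto the nipple, square to it (z of coupler_mouth in the frame of nipple_root between -0.003 and 0.0075 m and x of coupler_mouth in the frame of nipple_root between -0.004 and 0.004 m and y of coupler_mouth in the frame of nipple_root between -0.004 and 0.004 m and angle between the x axis of coupler_mouth and the z axis of nipple_root, either way round below 0.14 rad), for 0.1 s.
At the end, for the whole second after the job is handed in: The coupler is snapped on the nipple (mouth under 4.5 mm from the root along the axis, within 4 mm sideways, axes within 8 degrees), the fingers still grip the canister, and it is kept pressed on, at rest, so that the filler pin stays at least 3.5 mm in and takes more than 4 N (value of joint filler_pin above 0.0035 m and contact force between canister and filler_pin above 4 N and z of coupler_mouth in the frame of nipple_root between -0.003 and 0.0045 m and x of coupler_mouth in the frame of nipple_root between -0.004 and 0.004 m and y of coupler_mouth in the frame of nipple_root between -0.004 and 0.004 m and angle between the x axis of coupler_mouth and the z axis of nipple_root, either way round below 0.14 rad and contact force between the fingers and canister above 2 N and linear speed of canister below 0.02 m/s); the arm keeps its last pose, push and grip.
It fails at once if the spray can or another bystander is moved by more than 3 cm (distance of any of adhesive_center, pot, egg, spool, jar, brush, cone from where it was at the start of the episode above 0.03 m).
It also fails if it takes over 42 s, if anything falls off the work surface, if the arm or the gripper's body presses on something with over 40 N, if the wrist force passes 120 N, or if a joint passes its speed limit or range.

## Working session

There is one attempt and no reset: what is moved stays moved. The work goes in short steps, Python scripts to look and compute and a tool call to move; the robot and the scene stay as the last step left them, time stands still between calls to the robot, and variables do not carry over. Pictures are saved under pics/ and viewed, about 8 in all and at most 12, crops included, and the job is handed in when it is done.

Besides the shell and the picture viewer there is one more tool, called after "Call:" by a JSON object that holds its "name" and its "arguments", one argument or row to a line. servo_tool: Moves the arm, as the interface text tells. Its arguments: {"type":"object","properties":{"turn":{"type":"array","items":{"type":"array","items":{"type":"number"}}},"dp":{"type":"array","items":{"type":"array","items":{"type":"number"}}},"fingers":{"type":"array","items":{"type":"number"}}},"required":["turn","dp","fingers"]}

```bash
mkdir -p pics; ls; python3 - <<'E'
from bench import *
import cv2,numpy as np
s=read_state();print(s)
ims=[]
for c in ["side","top"]:
    d=get_image(c);print(c,d["vfov"],d["cx"],d["cy"],np.round(d["world_from_camera"],3).tolist())
    cv2.imwrite(f"pics/{c}0.png",d["img"][:,:,::-1])
    for q in ["canister_center","coupler_mouth","nipple_root","gun_stand","tray","adhesive_center","pot","egg","jar","cone","spool","brush"]:
        print(q,[(round(r["score"],2),np.round(r["box"]).tolist()) for r in search_frame(q,c)[:3]])
E
```

```text
pics
{'clock': 0.0, 'joints': array([ 1.40758252e+00,  3.85555141e-01,  6.61007615e-03, -4.59346392e-04,
       -1.19399582e+00, -2.58610621e-01]), 'joint_vel': array([ 0.00071022, -0.00120838, -0.00128356, -0.00027552, -0.00028267,
       -0.00011134]), 'joint_efforts': array([-9.45586071e-04, -3.92289484e+01,  1.88400221e+01,  4.18636188e+00,
       -4.72374202e-03, -7.01245270e-06]), 'position': array([255.6142149 , 569.62136307, 198.52223263]), 'ee_rot': array([ 9.77822020e-01, -2.09434722e-01, -1.62100628e-04,  1.08123954e-03]), 'contact_force': array([0.11483821, 0.27749267, 0.02436467]), 'wrist_torque': array([-0.02142994, -0.02858041, -0.01348274]), 'gripper_width': 85.16740733310914}
side 46.504892748662215 316.9938347447361 242.17424609782375 [[0.903, -0.193, 0.383, -2.951], [-0.429, -0.453, 0.782, -998.314], [0.022, -0.871, -0.492, 836.436], [0.0, 0.0, 0.0, 1.0]]
canister_center [(0.67, [347.0, 316.0, 62.0, 49.0]), (0.56, [247.0, 383.0, 34.0, 80.0])]
coupler_mouth [(0.95, [246.0, 384.0, 36.0, 75.0]), (0.59, [348.0, 317.0, 57.0, 49.0]), (0.2, [261.0, 295.0, 22.0, 20.0])]
ni
[... 755 characters left out ...]
 [154.0, 167.0, 18.0, 20.0])]
coupler_mouth [(0.87, [422.0, 323.0, 67.0, 42.0]), (0.86, [374.0, 209.0, 68.0, 30.0])]
nipple_root [(0.71, [216.0, 182.0, 76.0, 40.0]), (0.19, [338.0, 250.0, 39.0, 78.0])]
gun_stand [(0.85, [217.0, 180.0, 78.0, 64.0]), (0.2, [377.0, 208.0, 66.0, 31.0])]
tray [(0.92, [365.0, 195.0, 97.0, 98.0])]
adhesive_center [(0.94, [396.0, 247.0, 59.0, 28.0])]
pot [(0.76, [287.0, 118.0, 41.0, 43.0])]
egg [(0.85, [346.0, 138.0, 16.0, 24.0]), (0.22, [151.0, 168.0, 21.0, 18.0])]
jar [(0.95, [375.0, 106.0, 33.0, 32.0])]
cone [(0.82, [153.0, 169.0, 20.0, 19.0]), (0.65, [376.0, 208.0, 67.0, 30.0])]
spool [(0.8, [303.0, 274.0, 22.0, 26.0])]
brush [(0.57, [338.0, 251.0, 38.0, 80.0])]
```

View pics/top0.png

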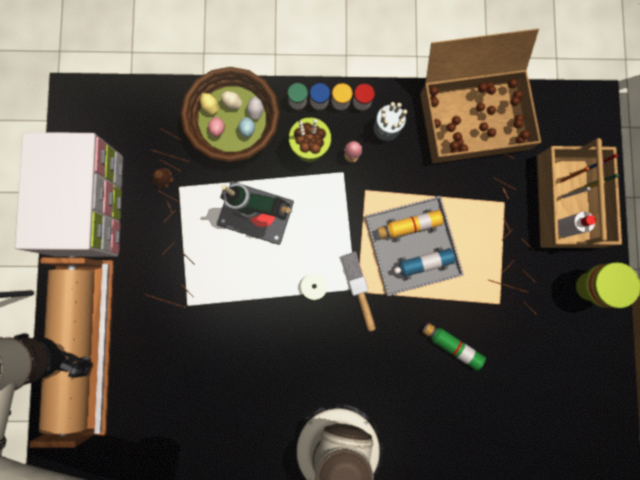

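```bash
python3 - <<'E'
import cv2
a=cv2.imread("pics/side0.png");cv2.imwrite("pics/side0c.png",cv2.resize(a[150:400,220:480],None,fx=2.4,fy=2.4,interpolation=cv2.INTER_CUBIC)[:600,:800])
E
```

```text
(no output)
```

View pics/side0c.png

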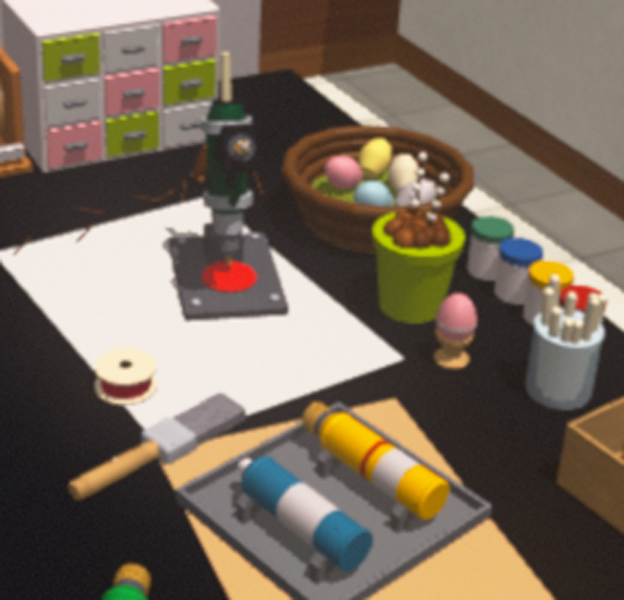

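The top view shows the canister at (415,223), coupler to the left at (383,236). The gun is at (255,205), with the nipple's brass dot near (287,210). In the side view the nipple is at about (319,212). The green look-alike is at (455,347).

```bash
cat > h.py <<'E'
import numpy as np,cv2
from bench import *
from scipy.spatial.transform import Rotation as R
def cam(d,s=None):
    f=240/np.tan(np.radians(d["vfov"]/2))
    if "mount" in d:
        T=np.eye(4);T[:3,:3]=R.from_quat(s["ee_rot"]).as_matrix();T[:3,3]=s["position"];T=T@np.array(d["mount"])
    else: T=np.array(d["world_from_camera"])
    return f,d["cx"],d["cy"],T
def ray(c,p):
    f,cx,cy,T=c;v=T[:3,:3]@np.array([(p[0]-cx)/f,(p[1]-cy)/f,1]);return T[:3,3],v/np.linalg.norm(v)
def onz(c,p,z):
    o,v=ray(c,p);return o+v*(z-o[2])/v[2]
def tri(rs):
    A=sum(np.eye(3)-np.outer(v,v) for o,v in rs);b=sum((np.eye(3)-np.outer(v,v))@o for o,v in rs);return np.linalg.solve(A,b)
def proj(c,P):
    f,cx,cy,T=c;q=(np.linalg.inv(T)@np.append(P,1))[:3];return np.array([cx+f*q[0]/q[2],cy+f*q[1]/q[2]])
E
python3 - <<'E'
from h import *
T=get_image("top");S=get_image("side");t=cam(T);s=cam(S)
print("nip",tri([ray(t,(287,210)),ray(s,(319,212))]).round())
print("nip z213",onz(t,(287,210),213).round())
print("can ends",onz(t,(441,217),36).round(),onz(t,(379,236),36).round())
for q in ["tray","gun_stand","canister_center"]:
    for r in regions_of(q,"top")[:2]:
        m=r["region"].astype(np.uint8);print(q,r["score"],cv2.minAreaRect(cv2.findNonZero(m)),r["box"])
hsv=cv2.cvtColor(T["img"],cv2.COLOR_RGB2HSV)
m=cv2.inRange(hsv,(15,120,90),(32,255,255));m[:195]=0;m[245:]=0;m[:,:370]=0;m[:,450:]=0
print("yellow",cv2.minAreaRect(cv2.findNonZero(m)))
for p in [(182,186),(345,173),(352,292),(188,305)]: print(onz(t,p,0).round())
print(np.round(get_image("wrist")["mount"],3).tolist(),get_image("wrist")["vfov"])
a=cv2.resize(T["img"][170:250,195:305,::-1],None,fx=7,fy=7,interpolation=cv2.INTER_CUBIC);cv2.imwrite("pics/topgun.png",a)
E
```

```text
nip [554. 124. 216.]
nip z213 [557. 123. 213.]
can ends [ 570. -257.   36.] [ 522. -101.   36.]
tray 0.79 ((413.31622314453125, 244.91250610351562), (83.87208557128906, 79.60670471191406), 74.53878784179688) [365.0, 195.3, 96.0, 100.9]
tray 0.5 ((359.5, 291.0), (80.63806915283203, 17.39252281188965), 71.56504821777344) [340.0, 250.9, 35.9, 81.9]
gun_stand 0.86 ((251.95196533203125, 211.4537353515625), (74.27047729492188, 47.664344787597656), 17.35402488708496) [214.5, 179.9, 78.1, 61.8]
gun_stand 0.31 ((352.0, 150.5), (19.0, 16.0), 90.0) [346.7, 138.7, 13.9, 23.4]
canister_center 0.81 ((408.5000305175781, 224.5000457763672), (15.764814376831055, 67.18236541748047), 75.96376037597656) [376.4, 207.1, 66.1, 28.6]
canister_center 0.59 ((452.8023376464844, 345.0339660644531), (69.04425048828125, 15.96294116973877), 32.96940612792969) [422.9, 323.8, 60.3, 46.9]
yellow ((410.76580810546875, 224.3335418701172), (16.228544235229492, 65.69690704345703), 74.87599182128906)
[652. 397.   0.]
[689. -19.   0.]
[384. -36.   0.]
[351. 373.   0.]
[[-0.0, -0.955, -0.296, 75.291], [1.0, -0.0, -0.001, -0.849], [0.001, -0.296, 0.955, -172.722], [0.0, 0.0, 0.0, 1.0]] 66.6294931620743
```

View pics/topgun.png

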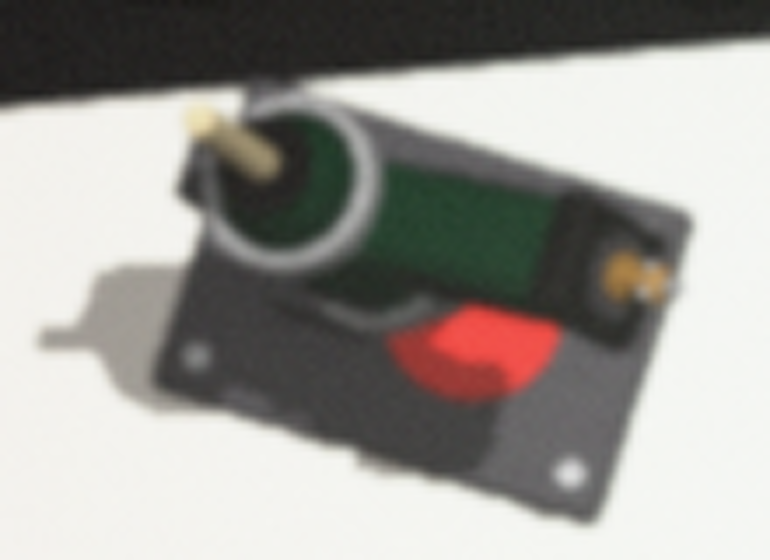

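Crop of the top view: the stem's root is at about full-frame pixel (282,209). The stand edges slope 17°, so the nipple faces azimuth ≈ -107°. I'll move to a viewpoint in front of the nipple on the way to the tray.

Call:
{"name": "servo_tool", "arguments": {
  "turn": [
    [0,0,-0.145],
    [0,0,-0.145],
    [0,0,-0.145],
    [0,0,-0.145],
    [0,0,-0.145]
  ],
  "dp": [
    [0.02,-0.04,0.035],
    [0.02,-0.04,0.035],
    [0.02,-0.04,0.035],
    [0.02,-0.04,0.035],
    [0.02,-0.045,0.03]
  ],
  "fingers": [0.085,0.085,0.085,0.085,0.085]
}}

```text
clock: 2.28
position: [356.1, 359.8, 370.1]
ee_rot: [0.835, -0.55, -0.001, 0.004]
contact_force: [1.1, 0.1, 0.5]
gripper_width: 84.6
```

Call:
{"name": "servo_tool", "arguments": {
  "turn": [
    [0,0,-0.145],
    [0,0,-0.145],
    [0,0,-0.145],
    [0,0,-0.145],
    [0,0,-0.145]
  ],
  "dp": [
    [0.028,-0.054,0],
    [0.028,-0.054,0],
    [0.028,-0.054,0],
    [0.028,-0.054,0],
    [0.028,-0.054,0]
  ],
  "fingers": [0.085,0.085,0.085,0.085,0.085]
}}

```text
clock: 2.9
position: [498.9, 82.4, 375.5]
ee_rot: [-0.577, 0.817, 0.001, 0.003]
contact_force: [0.8, 1.1, 0.7]
gripper_width: 85.1
```

```bash
python3 - <<'E'
from h import *
st=read_state();d=get_image("wrist");c=cam(d,st)
cv2.imwrite("pics/w1.png",d["img"][:,:,::-1])
np.savez("w1.npz",p=st["position"],q=st["ee_rot"])
for q in ["nipple_root","filler_pin"]:print(q,[(r["score"],r["box"]) for r in search_frame(q,"wrist")])
print("expect",proj(c,[557,130,213]))
E
```

```text
nipple_root [(0.9, [256.8, 258.0, 55.8, 158.2])]
filler_pin [(0.48, [273.1, 259.5, 6.0, 5.5])]
expect [279.07775928 270.43385014]
```

View pics/w1.png

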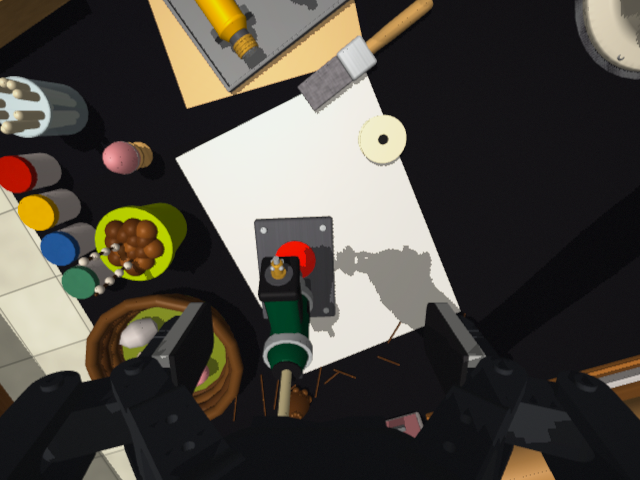

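```bash
python3 - <<'E'
from h import *
a=cv2.imread("pics/w1.png")
cv2.imwrite("pics/w1c.png",cv2.resize(a[210:330,230:350],None,fx=5,fy=5,interpolation=cv2.INTER_CUBIC))
E
```

```text
(no output)
```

View pics/w1c.png

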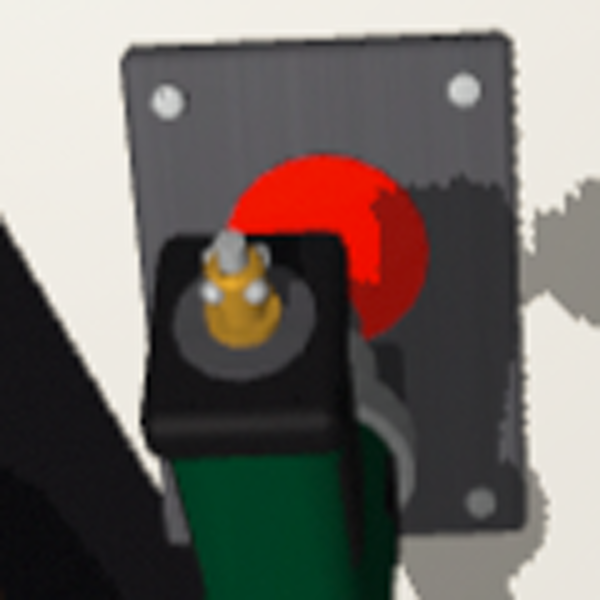

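```bash
python3 - <<'E'
from h import *
from scipy.optimize import least_squares as LS
z=np.load("w1.npz");st=dict(position=z["p"],ee_rot=z["q"])
w=cam(get_image("wrist"),st);t=cam(get_image("top"));s=cam(get_image("side"))
C=lambda x,y:(x/5+230,y/5+210)
nb=np.array([-np.cos(np.pi/6),0,.5])
root=np.array([-86,0,213.])
def loc(p,q):
    return np.array([p[0],p[1],0])+R.from_euler("z",p[2]).apply(q)
for h in (6,10,14):
    obs=[(w,C(245,321),root),(w,C(231,240),root+24*nb),(t,(195+612/7,170+272/7),root),(t,(195+660/7,170+283/7),root+24*nb),
     (w,C(123,48),np.array([-85,-60,h])),(w,C(508,35),np.array([-85,60,h])),(w,C(523,530),np.array([85,60,h]))]
    fun=lambda p:np.concatenate([proj(c,loc(p,q))-o for c,o,q in obs])
    # which side +-60?
    r=LS(fun,[580,215,np.radians(73)],loss="soft_l1");print(h,r.x[:2].round(1),np.degrees(r.x[2]).round(1),r.cost.round(2),fun(r.x).round(1).tolist(),loc(r.x,root).round(1))
# free: root and azimuth
print("tri root",tri([ray(w,C(245,321)),ray(t,(195+612/7,170+272/7))]).round(1),onz(w,C(245,321),213).round(1),"tip",tri([ray(w,C(231,240)),ray(t,(195+660/7,170+283/7))]).round(1),onz(w,C(231,240),225).round(1))
a=onz(w,C(123,48),10);b=onz(w,C(508,35),10);e=onz(w,C(523,530),10);print(a.round(),b.round(),e.round(),np.degrees(np.arctan2(*(b-a)[[1,0]])),np.degrees(np.arctan2(*(e-b)[[1,0]])))
E
```

```text
6 [583.9 214.7] 72.7 6.77 [-0.2, -1.1, -0.3, -0.2, 0.2, 0.6, 2.3, 1.0, -0.6, 2.4, 0.5, 2.1, 0.3, 1.5] [558.3 132.6 213. ]
10 [583.9 214.6] 72.7 9.48 [-0.2, -1.2, -0.3, -0.3, 0.2, 0.6, 2.3, 1.1, -1.0, 3.0, 0.6, 2.7, 0.4, 2.7] [558.3 132.5 213. ]
14 [583.9 214.6] 72.6 12.41 [-0.2, -1.2, -0.3, -0.3, 0.2, 0.6, 2.3, 1.1, -1.5, 3.6, 0.7, 3.4, 0.4, 4.0] [558.2 132.5 213. ]
tri root [558.8 133.1 214.5] [558.5 133.7 213. ] tip [556.6 118.3 208. ] [551.9 113.  225. ]
[613. 112.  10.] [501. 147.  10.] [551. 309.  10.] 162.50319068677766 72.79634651229769
```

Call:
{"name": "servo_tool", "arguments": {
  "turn": [
    [0,0,0.122],
    [0,0,0.122],
    [0,0,0.122],
    [0,0,0.122],
    [0,0,0.122]
  ],
  "dp": [
    [0.01,-0.055,-0.02],
    [0.01,-0.055,-0.02],
    [0.01,-0.055,-0.02],
    [0.01,-0.055,-0.02],
    [0.01,-0.055,-0.02]
  ],
  "fingers": [0.085,0.085,0.085,0.085,0.085]
}}

```text
clock: 3.82
position: [550.4, -184.4, 275.9]
ee_rot: [0.812, -0.584, -0.0, -0.006]
contact_force: [0.7, 0.8, -0.5]
gripper_width: 84.8
```

Call:
{"name": "servo_tool", "arguments": {
  "turn": [
    [0,0,0],
    [0,0,0],
    [0,0,0],
    [0,0,0],
    [0,0,0]
  ],
  "dp": [
    [0,0,-0.045],
    [0,0,-0.045],
    [0,0,-0.03],
    [0,0,0],
    [0,0,0]
  ],
  "fingers": [0.085,0.085,0.085,0.085,0.085]
}}

```text
clock: 4.45
position: [552.8, -180.1, 152.7]
ee_rot: [0.815, -0.58, 0.0, -0.006]
contact_force: [-0.4, -0.1, 0.4]
gripper_width: 85.4
```

```bash
python3 - <<'E'
from h import *
st=read_state();d=get_image("wrist");c=cam(d,st)
cv2.imwrite("pics/w2.png",d["img"][:,:,::-1])
np.savez("w2.npz",p=st["position"],q=st["ee_rot"])
M=R.from_quat(st["ee_rot"]).as_matrix();print(st["position"],"x az",np.degrees(np.arctan2(M[1,0],M[0,0])),M[:,2].round(3))
for q in ["canister_center","coupler_mouth"]:
  for r in regions_of(q,"wrist")[:2]:
    m=r["region"].astype(np.uint8);(u,v),wh,an=rect=cv2.minAreaRect(cv2.findNonZero(m))
    B=cv2.boxPoints(rect);print(q,r["score"],rect)
    W=np.array([onz(c,p,36)[:2] for p in B]);print(W.round(1).tolist())
E
```

```text
[ 552.75372825 -180.14623459  152.66425824] x az -70.87993726792872 [ 0.008  0.01  -1.   ]
canister_center 0.96 ((322.1483154296875, 219.720703125), (52.567787170410156, 197.56517028808594), 4.763640880584717)
[[550.9, -86.4], [589.9, -249.6], [551.5, -259.6], [505.4, -97.8]]
canister_center 0.81 ((624.784912109375, 253.80685424804688), (40.14661407470703, 65.48033142089844), 47.121097564697266)
[[329.1, -219.6], [313.6, -265.9], [278.1, -251.7], [292.6, -203.6]]
coupler_mouth 0.95 ((624.94482421875, 253.43789672851562), (40.443153381347656, 65.43983459472656), 48.36646270751953)
[[329.8, -220.6], [313.0, -266.3], [277.5, -251.4], [293.2, -203.9]]
coupler_mouth 0.58 ((325.0934143066406, 220.57432556152344), (55.08152389526367, 198.144287109375), 3.289242744445801)
[[546.9, -85.8], [590.3, -248.7], [550.4, -260.1], [499.5, -99.2]]
```

View pics/w2.png

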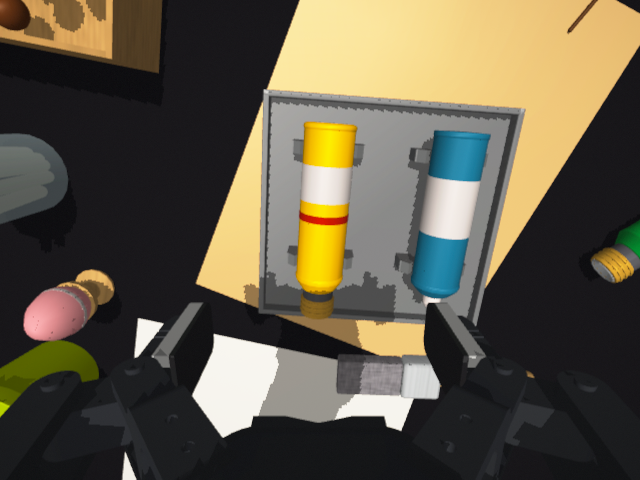

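The picture shows the yellow can's tail at (330,125), its shoulder at (320,288) and the coupler mouth at (316,317), with the spray can to the right at (450,215).

```bash
python3 - <<'E'
from h import *
z=np.load("w2.npz");st=dict(position=z["p"],ee_rot=z["q"]);c=cam(get_image("wrist"),st)
P=[onz(c,p,38)[:2] for p in [((305+356)/2,130),((302+352)/2,183),((299+347)/2,237),((303+333)/2,305)]];P=np.array(P)
v=P[-1]-P[0];print(P.round(1).tolist(),np.degrees(np.arctan2(v[1],v[0])))
d=v/np.linalg.norm(v)
tail=onz(c,(330,124),45)[:2];sh=onz(c,(319.5,289),40)[:2];mo=onz(c,(316,318),36)[:2]
print("center est from tail",tail+65*d,"from mouth",mo-97*d,np.linalg.norm(mo-tail))
E
```

```text
[[568.6, -248.7], [557.7, -210.2], [545.9, -167.1], [529.4, -106.7]] 105.41665026139711
center est from tail [ 553.22772401 -189.98403094] from mouth [ 552.31496893 -186.39052159] 165.7068689397984
```

Call:
{"name": "servo_tool", "arguments": {
  "turn": [
    [-0.01,0.008,-0.065],
    [0,0,0],
    [0,0,0],
    [0,0,0],
    [0,0,0]
  ],
  "dp": [
    [0,-0.0085,-0.03],
    [0,0,-0.035],
    [0,0,-0.03],
    [0,0,-0.01],
    [0,0,0]
  ],
  "fingers": [0.085,0.085,0.085,0.085,0.085]
}}

```text
clock: 5.28
position: [556.8, -190.4, 51.6]
ee_rot: [0.794, -0.607, 0.006, -0.003]
contact_force: [-0.4, 0.1, 0.2]
gripper_width: 84.9
```

Call:
{"name": "servo_tool", "arguments": {
  "turn": [
    [0,0,0],
    [0,0,0],
    [0,0,0],
    [0,0,0],
    [0,0,0]
  ],
  "dp": [
    [-0.004,0.0015,-0.02],
    [0,0,-0.014],
    [0,0,0],
    [0,0,0],
    [0,0,0]
  ],
  "fingers": [0.085,0.085,0.085,0.06,0.045]
}}

```text
clock: 5.9
position: [558.3, -189.8, 23.2]
ee_rot: [0.795, -0.607, 0.012, -0.006]
contact_force: [-0.7, -0.3, 0.6]
gripper_width: 50.9
```

Call:
{"name": "servo_tool", "arguments": {
  "turn": [
    [0,0,0],
    [0,0,0],
    [0,0,0],
    [0,0,0],
    [0,0,0]
  ],
  "dp": [
    [0,0,0],
    [0,0,0],
    [0,0,0],
    [0,0,0],
    [0,0,0]
  ],
  "fingers": [0.02,0.02,0.02,0.02,0.02]
}}

```text
clock: 6.52
position: [558.6, -189.9, 24.1]
ee_rot: [0.795, -0.607, 0.012, -0.006]
contact_force: [-0.1, 0.2, 0.8]
gripper_width: 19.9
```

```bash
python3 - <<'E'
from h import *
st=read_state();print(st);d=get_image("wrist");e=get_image("side")
a=np.vstack([d["img"][:,:,::-1][80:,100:540],]);b=cv2.resize(e["img"][270:420,270:450,::-1],None,fx=2.6,fy=2.6)
H=min(a.shape[0],b.shape[0]);b=b[:H,:360];a=a[:H]
cv2.imwrite("pics/w3.png",np.hstack([a,b]))
E
```

```text
{'clock': 6.525, 'joints': array([-0.05147156,  0.49251082, -0.31772245,  0.0052744 , -0.73286181,
        0.31467705]), 'joint_vel': array([-2.28305753e-05,  1.96592349e-03,  2.82737234e-04,  1.30165445e-03,
        2.43303270e-04,  1.12487363e-03]), 'joint_efforts': array([ 4.12267400e-02, -3.96470368e+01,  1.40893212e+01,  3.09988216e+00,
        9.30003868e-02, -7.33681027e-04]), 'position': array([ 558.56987811, -189.94941256,   24.09806693]), 'ee_rot': array([ 0.79487942, -0.60660669,  0.01242766, -0.00637088]), 'contact_force': array([-0.13821576,  0.22472029,  0.79596989]), 'wrist_torque': array([-0.00791414,  0.14196677,  0.06234245]), 'gripper_width': 19.94097199449607}
```

View pics/w3.png

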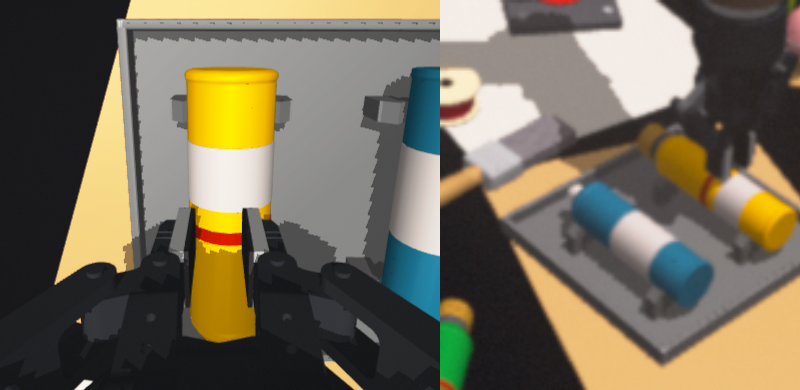

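The wrist crop shows the pads over the can's sides near the red band at (320,320) full frame. The reported 20 mm opening doesn't fit a 40 mm can, so I'm checking the height by projection.

```bash
python3 - <<'E'
from h import *
st=read_state();d=get_image("wrist");c=cam(d,st)
cc=np.array([552.5,-188.5,36]);a=np.radians(105.4);ax=np.array([np.cos(a),np.sin(a),0]);n=np.array([-ax[1],ax[0],0])
for s in (-65,-40,-10):
    print(s,[proj(c,cc+s*ax+k*20*n).round(1).tolist() for k in(-1,1)],proj(c,cc+s*ax+[0,0,20]).round(1))
M=R.from_quat(st["ee_rot"]).as_matrix()
for w in (10,20):
  for back in (0,19,38):print("pad",w,back,[proj(c,st["position"]+M@[x,k*w,-back]).round().tolist() for k in(-1,1) for x in (11,)])
for r in regions_of("canister_center","wrist")[:2]:
    m=r["region"];print(r["score"],r["box"])
    for v in (160,200,240,270,300,320,360,400):
        u=np.flatnonzero(m[v]);print(v,u.min() if len(u) else 0,u.max() if len(u) else 0)
E
```

```text
-65 [[284.6, 154.9], [377.1, 154.9]] [331.1 158.5]
-40 [[286.1, 211.3], [374.7, 211.7]] [330.6 222.3]
-10 [[287.8, 273.0], [372.0, 273.6]] [330.  291.2]
pad 10 0 [[299.0, 257.0], [339.0, 257.0]]
pad 10 19 [[297.0, 271.0], [341.0, 271.0]]
pad 10 38 [[294.0, 290.0], [344.0, 289.0]]
pad 20 0 [[279.0, 257.0], [359.0, 257.0]]
pad 20 19 [[275.0, 271.0], [363.0, 271.0]]
pad 20 38 [[270.0, 290.0], [369.0, 289.0]]
0.81 [282.5, 147.3, 96.5, 274.7]
160 286 377
200 287 374
240 287 374
270 288 371
300 296 341
320 295 341
360 293 344
400 291 355
```

The can projects exactly where it is seen, but the visible fingertips sit about 30 mm short of the nominal TCP. The pads have closed over the can's top, so I'll open, recentre, go lower in small steps and watch the force.

Call:
{"name": "servo_tool", "arguments": {
  "turn": [
    [0,0,0],
    [0.005,0.027,0],
    [0,0,0],
    [0,0,0],
    [0,0,0]
  ],
  "dp": [
    [0,0,0.005],
    [-0.0055,0,0],
    [-0.001,0,0],
    [0,0,0],
    [0,0,0]
  ],
  "fingers": [0.085,0.085,0.085,0.085,0.085]
}}

```text
clock: 7.35
position: [551.8, -190.0, 29.5]
ee_rot: [0.795, -0.607, -0.001, 0.0]
contact_force: [-0.2, 0.1, 0.1]
gripper_width: 85.0
```

```bash
python3 - <<'E'
from h import *
st=read_state();d=get_image("wrist");c=cam(d,st);M=R.from_quat(st["ee_rot"]).as_matrix()
print(st["position"],M[:,2].round(3),st["gripper_width"])
for b in (0,13,26,40):print(b,[proj(c,st["position"]+M@[x,k*42.5,-b]).round().tolist() for k in(-1,1) for x in (11,-11)])
e=get_image("side")
a=d["img"][:,:,::-1][200:,80:560];b=cv2.resize(e["img"][300:400,340:425,::-1],None,fx=3.2,fy=3.2,interpolation=cv2.INTER_CUBIC)
b=b[:280,:];a=a[:280];h=min(len(a),len(b))
cv2.imwrite("pics/w4.png",np.hstack([a[:h],b[:h]]))
E
```

```text
[ 551.80397807 -189.96066582   29.50993113] [-0.001  0.    -1.   ] 84.99960145036368
0 [[235.0, 257.0], [238.0, 297.0], [403.0, 257.0], [401.0, 297.0]]
13 [[229.0, 267.0], [232.0, 309.0], [410.0, 267.0], [406.0, 309.0]]
26 [[222.0, 278.0], [225.0, 322.0], [417.0, 278.0], [413.0, 322.0]]
40 [[213.0, 292.0], [217.0, 340.0], [426.0, 292.0], [421.0, 340.0]]
```

View pics/w4.png

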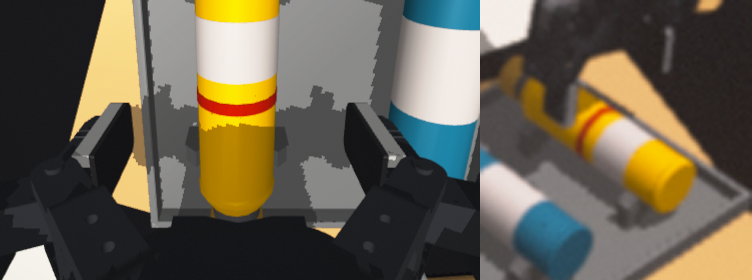

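The open pad's tip corner is at (212,303), which matches about 41 mm behind the nominal TCP where 13 mm was stated. The real fingertips are therefore ~28 mm shorter than stated. I'll lower by that amount with force checks.

Call:
{"name": "servo_tool", "arguments": {
  "turn": [
    [0,0,0],
    [0,0,0],
    [0,0,0],
    [0,0,0],
    [0,0,0]
  ],
  "dp": [
    [0,0.001,-0.01],
    [0,0,-0.01],
    [0,0,-0.005],
    [0,0,0],
    [0,0,0]
  ],
  "fingers": [0.085,0.085,0.085,0.085,0.085]
}}

```text
clock: 8.07
position: [551.1, -188.8, 1.8]
ee_rot: [0.795, -0.607, -0.001, 0.001]
contact_force: [0.2, -0.1, 0.6]
gripper_width: 84.7
```

Call:
{"name": "servo_tool", "arguments": {
  "turn": [
    [0,0,0],
    [0,0,0],
    [0,0,0],
    [0,0,0],
    [0,0,0]
  ],
  "dp": [
    [0.001,0,-0.008],
    [0,0,-0.002],
    [0,0,0],
    [0,0,0],
    [0,0,0]
  ],
  "fingers": [0.085,0.085,0.06,0.05,0.045]
}}

```text
clock: 8.7
position: [552.7, -188.8, -8.4]
ee_rot: [0.795, -0.607, -0.001, 0.0]
contact_force: [0.6, -0.3, 1.3]
gripper_width: 45.0
```

Call:
{"name": "servo_tool", "arguments": {
  "turn": [
    [0,0,0],
    [0,0,0],
    [0,0,0],
    [0,0,0],
    [0,0,0]
  ],
  "dp": [
    [0,0,0],
    [0,0,0],
    [0,0,0],
    [0,0,0],
    [0,0,0]
  ],
  "fingers": [0.02,0.01,0,0,0]
}}

```text
clock: 9.32
position: [552.5, -188.9, -7.9]
ee_rot: [0.795, -0.607, -0.001, 0.0]
contact_force: [-0.1, 0.8, 0.5]
gripper_width: 38.0
```

Call:
{"name": "servo_tool", "arguments": {
  "turn": [
    [0,0,0],
    [0,0,0],
    [0,0,0],
    [0,0,0],
    [0,0,0]
  ],
  "dp": [
    [0,0,0.015],
    [0,0,0.03],
    [0,0,0.045],
    [0,0,0.05],
    [0,0,0.05]
  ],
  "fingers": [0,0,0,0,0]
}}

```text
clock: 9.95
position: [548.1, -188.2, 185.4]
ee_rot: [0.795, -0.607, -0.005, 0.003]
contact_force: [1.4, 0.3, -2.1]
gripper_width: 38.4
```

```bash
cat > tgt.py <<'E'
from h import *
import sys
root=np.array([558.4,133.0,213.5]);az=np.radians(72.7)
u=np.array([np.cos(az)*np.cos(np.pi/6),np.sin(az)*np.cos(np.pi/6),-.5])
x=-u;y=np.array([-np.sin(az),np.cos(az),0]);Mt=np.c_[x,y,np.cross(x,y)]
def report(gap,off=np.zeros(3),dep=44,lng=0):
    st=read_state();M=R.from_quat(st["ee_rot"]).as_matrix()
    # can centre = TCP - dep*z ; mouth = centre - (97+lng)*x
    P=root+off-u*(gap+97+lng)+dep*Mt[:,2]
    print("clock",st["clock"],"pos",st["position"].round(1),"F",st["contact_force"].round(1),"W",round(st["gripper_width"],1))
    print("dp mm",(P-st["position"]).round(1),"turn",R.from_matrix(Mt@M.T).as_rotvec().round(4))
    m=st["position"]-dep*M[:,2]-(97+lng)*M[:,0]-root-off
    print("mouth in nipple: z",(-u@m).round(2),"side",(y@m).round(2),"perp",(np.cross(x,y)@m).round(2))
    return st
E
python3 -c "
from tgt import *
report(50)"
```

```text
clock 9.95 pos [ 548.1 -188.2  185.4] F [ 1.4  0.3 -2.1] W 38.4
dp mm [-34.1 178.6  63.5] turn [-0.5358 -0.0014 -0.5521]
mouth in nipple: z 205.52 side -33.99 perp 99.76
```

Call:
{"name": "servo_tool", "arguments": {
  "turn": [
    [-0.107,0,-0.11],
    [-0.107,0,-0.11],
    [-0.107,0,-0.11],
    [-0.107,0,-0.11],
    [-0.107,0,-0.11]
  ],
  "dp": [
    [-0.006,0.025,0.03],
    [-0.007,0.036,0.015],
    [-0.007,0.04,0.01],
    [-0.007,0.04,0.008],
    [-0.005,0.03,0.005]
  ],
  "fingers": [0,0,0,0,0]
}}

```text
clock: 10.58
position: [516.7, -17.8, 267.0]
ee_rot: [-0.564, 0.783, -0.165, -0.204]
contact_force: [0.3, -0.1, -1.7]
gripper_width: 38.2
```

```bash
python3 -c "
from tgt import *
st=report(50);d=get_image('wrist');c=cam(d,st);report(50)
cv2.imwrite('pics/w5.png',d['img'][:,:,::-1])
print(proj(c,root),proj(c,root-24*u))"
```

```text
clock 10.575 pos [516.7 -17.8 267. ] F [ 0.3 -0.1 -1.7] W 38.2
dp mm [ -2.7   8.3 -18.1] turn [0.0151 0.0253 0.0132]
mouth in nipple: z 64.91 side -6.71 perp -11.43
clock 10.625 pos [518.3 -14.1 265.5] F [ 1.9  2.  -1.7] W 37.9
dp mm [ -4.3   4.6 -16.7] turn [0.0189 0.0248 0.0106]
mouth in nipple: z 60.56 side -6.89 perp -11.85
[333.1543879  566.52543413] [332.528033  535.5826694]
```

View pics/w5.png

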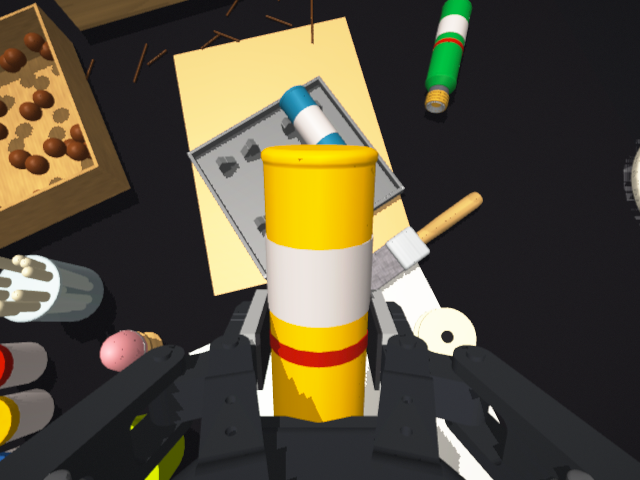

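The wrist view shows the can square between the pads, with its tail rim at (320,147) and edges at u = 263 and 377. The nipple is out of view. I'll compare the can's pose in the hand with the nominal.

```bash
python3 - <<'E'
from h import *
from scipy.optimize import least_squares as LS
d=get_image("wrist")
f=240/np.tan(np.radians(d["vfov"]/2));c=(f,d["cx"],d["cy"],np.array(d["mount"]))  # tool frame
img=d["img"];hsv=cv2.cvtColor(img,cv2.COLOR_RGB2HSV)
def pr(p):
    dep,s,lat,yaw,pit=p
    Rm=R.from_euler("zy",[yaw,pit]).as_matrix();ax=Rm@[-1,0,0];cen=np.array([s,lat,-dep])
    n=Rm@[0,1,0.];m=Rm@[0,0,1.]
    th=np.linspace(0,2*np.pi,181)
    rings=[]
    for t in (-62,-40,-20,0):
        rings.append(np.array([proj(c,cen+ax*t+20*(np.cos(a)*n+np.sin(a)*m)) for a in th]))
    rim=np.array([proj(c,cen-65*ax+20*(np.cos(a)*n+np.sin(a)*m)) for a in th])
    L=[(r[:,0].min(),r[:,0].max(),r[r[:,0].argmin(),1]) for r in rings]
    return L,rim[:,1].min(),(rim[:,0].min(),rim[:,0].max(),rim[:,1].max())
print(pr([44,0,0,0,0]))
b=(hsv[:,:,2]>60)&(((hsv[:,:,0]>15)&(hsv[:,:,0]<33)&(hsv[:,:,1]>150)))
for v in (150,155,160,180,200,220,330,335,345,370,400):
    u=np.flatnonzero(b[v,240:400])+240;print(v,u.min(),u.max()) if len(u) else None
print("top row at 320",np.flatnonzero(b[:,320])[:3], "col320 rgb", [img[v,320].tolist() for v in range(140,172,3)])
E
```

```text
([(np.float64(259.2681447313065), np.float64(375.473937973928), np.float64(161.36382479737847)), (np.float64(262.2225304399484), np.float64(372.6307239693954), np.float64(223.74217276739205)), (np.float64(264.6636084979447), np.float64(370.2814751122089), np.float64(275.2826388880664)), (np.float64(266.9016597581876), np.float64(368.12759401885313), np.float64(322.53643512658556))], np.float64(148.14731846641683), (np.float64(258.84105930812865), np.float64(375.8849494707069), np.float64(156.62815891266092)))
150 262 375
155 261 377
160 262 376
180 264 374
200 265 373
220 265 372
330 271 366
335 273 364
345 286 351
370 272 364
400 273 363
top row at 320 [145 146 147] col320 rgb [[38, 140, 175], [32, 132, 165], [242, 187, 0], [242, 188, 0], [254, 226, 0], [254, 237, 0], [254, 237, 0], [253, 222, 0], [241, 186, 0], [224, 164, 0], [252, 218, 0]]
```

```bash
python3 -c "
from tgt import *
report(35,dep=43,lng=-1.5)"
```

```text
clock 10.675 pos [518.  -15.5 264.8] F [ 0.2 -0.6 -1.5] W 38.3
dp mm [  0.4  20.1 -23.3] turn [0.0141 0.0218 0.0061]
mouth in nipple: z 63.08 side -6.49 perp -9.83
```

Call:
{"name": "servo_tool", "arguments": {
  "turn": [
    [0.014,0.022,0.006],
    [0,0,0],
    [0,0,0],
    [0,0,0],
    [0,0,0]
  ],
  "dp": [
    [0,0.002,-0.009],
    [0,0.006,-0.006],
    [0,0.006,-0.005],
    [0,0.006,-0.003],
    [0,0,0]
  ],
  "fingers": [0,0,0,0,0]
}}

```text
clock: 11.3
position: [517.3, 3.8, 241.0]
ee_rot: [-0.572, 0.779, -0.152, -0.208]
contact_force: [-0.2, 0.2, -0.8]
gripper_width: 38.3
```

```bash
python3 -c "
from tgt import *
st=report(30,dep=43,lng=-1.5)
t=get_image('top');s=get_image('side');ct=cam(t);cs=cam(s)
M=R.from_quat(st['ee_rot']).as_matrix()
m=st['position']-43*M[:,2]-95.5*M[:,0]
for n,c in (('top',ct),('side',cs)): print(n,'root',proj(c,root).round(1),'tip',proj(c,root-24*u).round(1),'mouth',proj(c,m).round(1),'tail',proj(c,m+162*M[:,0]).round(1))
a=cv2.resize(t['img'][180:260,230:340,::-1],None,fx=5,fy=5,interpolation=cv2.INTER_CUBIC)
b=cv2.resize(s['img'][130:290,290:380,::-1],None,fx=2.5,fy=2.5,interpolation=cv2.INTER_CUBIC)
cv2.imwrite('pics/t6.png',np.hstack([a,b]))
"
```

```text
clock 11.3 pos [517.3   3.8 241. ] F [-0.2  0.2 -0.8] W 38.3
dp mm [ 2.4  4.9 -2. ] turn [-0.0035 -0.0007  0.0028]
mouth in nipple: z 35.77 side 0.58 perp 0.7
top root [282.4 209.4] tip [291.4 211.4] mouth [296.  212.7] tail [362.4 227.7]
side root [320.2 211.1] tip [321.5 210.4] mouth [322.  210.4] tail [332.5 205.6]
```

View pics/t6.png

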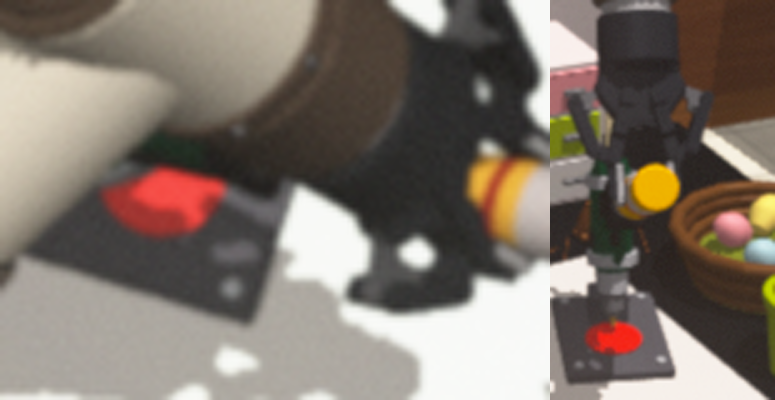

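The side view shows the can's tail end at (332,205), against a predicted (332.5,205.6), so it is aligned. In the top view the arm hides the nipple. I'm advancing along the axis.

Call:
{"name": "servo_tool", "arguments": {
  "turn": [
    [-0.003,0,0.003],
    [0,0,0],
    [0,0,0],
    [0,0,0],
    [0,0,0]
  ],
  "dp": [
    [0.0024,0.0049,-0.002],
    [0.001,0.0033,-0.002],
    [0.001,0.0033,-0.002],
    [0.001,0.0033,-0.002],
    [0,0,0]
  ],
  "fingers": [0,0,0,0,0]
}}

```text
clock: 12.02
position: [523.3, 19.5, 232.9]
ee_rot: [-0.573, 0.778, -0.153, -0.208]
contact_force: [0.7, 0.8, -0.8]
gripper_width: 38.0
```

```bash
python3 -c "
from tgt import *
st=report(13,dep=43,lng=-1.5);print(u@st['contact_force'])"
```

```text
clock 12.025 pos [523.3  19.5 232.9] F [ 0.7  0.8 -0.8] W 38.0
dp mm [ 0.8  3.3 -2.3] turn [-0.0007  0.0003 -0.0003]
mouth in nipple: z 17.1 side -0.18 perp -0.43
1.2303893545333593
```

Call:
{"name": "servo_tool", "arguments": {
  "turn": [
    [0,0,0],
    [0,0,0],
    [0,0,0],
    [0,0,0],
    [0,0,0]
  ],
  "dp": [
    [0.0005,0.0018,-0.0013],
    [0.0005,0.0016,-0.001],
    [0,0,0],
    [0.0005,0.0016,-0.001],
    [0,0,0]
  ],
  "fingers": [0,0,0,0,0]
}}

```text
clock: 12.65
position: [524.5, 24.0, 229.6]
ee_rot: [-0.572, 0.778, -0.154, -0.209]
contact_force: [0.5, -0.8, -1.5]
gripper_width: 38.5
```

```bash
python3 -c "
from tgt import *
st=report(7,dep=43,lng=-1.5);print(u@st['contact_force'],y@st['contact_force'],st['wrist_torque'])"
```

```text
clock 12.65 pos [524.5  24.  229.6] F [ 0.5 -0.8 -1.5] W 38.5
dp mm [ 1.1  3.7 -2.1] turn [ 0.0009 -0.0004  0.0007]
mouth in nipple: z 11.38 side -0.15 perp 0.23
0.19553630190519755 -0.6682207255121211 [ 0.87117878 -0.45855025  0.0079004 ]
```

Call:
{"name": "servo_tool", "arguments": {
  "turn": [
    [0,0,0],
    [0,0,0],
    [0,0,0],
    [0,0,0],
    [0,0,0]
  ],
  "dp": [
    [0.0005,0.0018,-0.001],
    [0.0005,0.0018,-0.001],
    [0.0005,0.0018,-0.001],
    [0.0005,0.0018,-0.001],
    [0,0,0]
  ],
  "fingers": [0,0,0,0,0]
}}

```text
clock: 13.28
position: [524.3, 24.5, 229.9]
ee_rot: [-0.569, 0.778, -0.157, -0.216]
contact_force: [0.9, -1.0, -1.2]
gripper_width: 38.0
```

```bash
python3 -c "
from tgt import *
st=report(3,dep=43,lng=-1.5);print(u@st['contact_force'],y@st['contact_force'],st['wrist_torque'])"
```

```text
clock 13.275 pos [524.3  24.5 229.9] F [ 0.9 -1.  -1.2] W 38.0
dp mm [ 2.3  6.5 -4.4] turn [ 0.0159 -0.0054  0.007 ]
mouth in nipple: z 10.47 side -0.44 perp 1.26
-0.03344360975219052 -1.1263617487307325 [ 0.72856748 -0.41781091  0.01716536]
```

Call:
{"name": "servo_tool", "arguments": {
  "turn": [
    [0.016,-0.005,0.007],
    [0.005,0,0],
    [0.005,0,0],
    [0.005,0,0],
    [0.005,0,0]
  ],
  "dp": [
    [0.001,0.0025,-0.002],
    [0.001,0.0033,-0.002],
    [0.001,0.0033,-0.002],
    [0.001,0.0033,-0.002],
    [0.001,0.0033,-0.002]
  ],
  "fingers": [0,0,0,0,0]
}}

```text
clock: 13.9
position: [526.5, 34.0, 223.6]
ee_rot: [-0.572, 0.779, -0.148, -0.21]
contact_force: [-0.1, -12.3, 5.3]
gripper_width: 38.3
```

```bash
python3 -c "
from tgt import *
st=report(3,dep=43,lng=-1.5);print(u@st['contact_force'],y@st['contact_force'],st['wrist_torque'])"
```

```text
clock 13.9 pos [526.5  34.  223.6] F [ -0.1 -12.3   5.3] W 38.3
dp mm [ 0.1 -3.   1.9] turn [-0.0064 -0.0073  0.0049]
mouth in nipple: z -0.22 side 0.62 perp -0.14
-12.795647451010861 -3.5928679340302745 [-3.00923111  0.08790451  0.27934109]
```

Call:
{"name": "servo_tool", "arguments": {
  "turn": [
    [-0.004,-0.004,0.003],
    [0,0,0],
    [0,0,0],
    [0,0,0],
    [0,0,0]
  ],
  "dp": [
    [0.0014,0.0033,-0.002],
    [0.0012,0.0033,-0.002],
    [0.001,0.0033,-0.002],
    [0.001,0.0033,-0.002],
    [0.001,0.0033,-0.002]
  ],
  "fingers": [0,0,0,0,0]
}}

```text
clock: 14.52
position: [525.7, 34.1, 227.1]
ee_rot: [-0.564, 0.777, -0.161, -0.227]
contact_force: [-0.9, -11.4, 7.2]
gripper_width: 38.5
```

```bash
python3 -c "
from tgt import *
for i in range(4):
  st=report(3,dep=43,lng=-1.5);print(u@st['contact_force'],y@st['contact_force'],st['wrist_torque'])
  [get_image('wrist') for _ in range(3)]
d=get_image('wrist');s=get_image('side')
b=cv2.resize(s['img'][150:270,280:380,::-1],None,fx=3,fy=3,interpolation=cv2.INTER_CUBIC)
cv2.imwrite('pics/w7.png',np.hstack([d['img'][100:460,120:520,::-1],b]))
"
```

```text
clock 14.525 pos [525.7  34.1 227.1] F [ -0.9 -11.4   7.2] W 38.5
dp mm [ 0.9 -3.1 -1.6] turn [ 0.0366 -0.018   0.0142]
mouth in nipple: z -0.17 side 0.42 perp 1.22
-13.203303423360662 -2.5396381627278273 [-2.74525274  0.31349079  0.2060477 ]
clock 14.675 pos [525.7  34.1 227. ] F [ -1.8 -11.9   6.9] W 37.9
dp mm [ 0.9 -3.1 -1.5] turn [ 0.0367 -0.0181  0.014 ]
mouth in nipple: z -0.19 side 0.43 perp 1.25
-13.724948185131172 -1.837897080351096 [-2.87126489  0.27927006  0.18571582]
clock 14.825 pos [525.7  34.1 227.1] F [ -1.7 -12.    6.4] W 38.0
dp mm [ 0.9 -3.1 -1.5] turn [ 0.0364 -0.0179  0.014 ]
mouth in nipple: z -0.2 side 0.42 perp 1.19
-13.50576831042016 -1.9753460472886888 [-2.82962393  0.28074403  0.20672386]
clock 14.975 pos [525.7  34.1 227. ] F [ -1.9 -11.6   6.5] W 38.1
dp mm [ 0.9 -3.1 -1.5] turn [ 0.0364 -0.0179  0.014 ]
mouth in nipple: z -0.21 side 0.42 perp 1.19
-13.318696190701015 -1.6031641537682402 [-2.72514978  0.32653714  0.18296363]
```

View pics/w7.png

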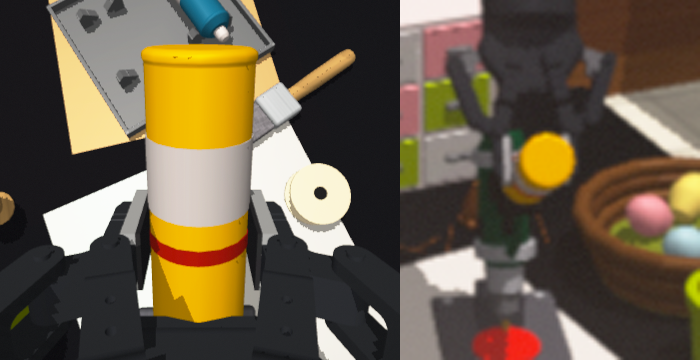

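The can sits snapped on with a steady push of ~13 N, and its tail rim hasn't shifted in the grip (v=145, as before). The tool has tilted 2.4° under the push, so I'll trim that while still pressing.

Call:
{"name": "servo_tool", "arguments": {
  "turn": [
    [0.018,-0.009,0.007],
    [0.018,-0.009,0.007],
    [0.005,0,0],
    [0.005,0,0],
    [0.005,0,0]
  ],
  "dp": [
    [0.0015,0.0018,-0.0028],
    [0.0015,0.0018,-0.0028],
    [0.001,0.0033,-0.002],
    [0.001,0.0033,-0.002],
    [0.001,0.0033,-0.002]
  ],
  "fingers": [0,0,0,0,0]
}}

```text
clock: 15.85
position: [525.9, 34.3, 225.5]
ee_rot: [-0.568, 0.778, -0.154, -0.218]
contact_force: [-0.6, -12.9, 5.1]
gripper_width: 38.3
```

```bash
python3 -c "
from tgt import *
for i in range(3):
  st=report(3,dep=43,lng=-1.5);print(u@st['contact_force'],y@st['contact_force'],st['wrist_torque'],abs(st['joint_vel']).max())
  [get_image('wrist') for _ in range(4)]
"
```

```text
clock 15.85 pos [525.9  34.3 225.5] F [ -0.6 -12.9   5.1] W 38.3
dp mm [ 0.7 -3.2 -0. ] turn [ 0.0146 -0.0126  0.0099]
mouth in nipple: z -0.23 side 0.69 perp 0.23
-13.361581252658617 -3.2318625270997527 [-2.77297647  0.0479754   0.24950697] 0.041506552277822545
clock 16.05 pos [525.9  34.2 225.5] F [ -1.7 -11.6   4.3] W 38.1
dp mm [ 0.7 -3.2  0. ] turn [ 0.0146 -0.0126  0.0099]
mouth in nipple: z -0.22 side 0.68 perp 0.29
-12.165599235851252 -1.8529071872875431 [-2.83283768  0.13685339  0.23059865] 0.0020295057386655307
clock 16.25 pos [526.   34.2 225.5] F [ -1.2 -11.7   4.7] W 38.0
dp mm [ 0.7 -3.2 -0. ] turn [ 0.0146 -0.0125  0.0098]
mouth in nipple: z -0.21 side 0.66 perp 0.24
-12.310060418546545 -2.3121275634969924 [-2.76974533  0.08427341  0.232496  ] 0.0020181651831804176
```

```bash
python3 -c "
from bench import *
print(job_done())"
```

```text
the job is handed in; nothing more can be done
None
```

I took the yellow canister from the tray and pressed its coupler onto the nipple until it snapped on. The job was handed in at about 16 s, still gripped and pressed. No verdict was reported and nothing measures the pin directly, so how far it is in is inferred from the position and the force.

**Last checks before handing in:**
- The push was steady at 12–13 N along the nipple axis, and the joint speeds were near zero.
- The mouth was computed at about -0.2 mm from the root, against 1 mm at the hard stop. That puts the pin fully in, to within the 1–2 mm error of the measurements.
- The sideways error was under 1 mm and the tilt about 1.2°.
- The grip width read 38 mm, and the can's tail rim had not moved in the wrist picture taken just before the last small trim, so the can had not slipped up to then.
- The last pictures showed nothing disturbed in what they covered, but I did not measure the other objects again.

**What failed or disagreed:**
- **First grasp:** it closed over the top of the can. The fingertips are really about 28 mm shorter than the stated tool point. I opened, recentred and went lower, and the second grip held.
- **First push:** 2 mm steps stalled at the nipple's balls; 4 mm steps got past them. The tool tilted up to 2.4° under the push, and I trimmed that while still pressing.
- **Hidden nipple:** the arm hid the nipple from the top camera during the fit. Alignment rested on the earlier measured pose, a matching side view of the can's tail and the forces.

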